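# Load the sample post and hold the telescoping probe at its scale mark

## Robot

A 6-joint arm with a two-finger parallel gripper is mounted at the origin on a cart in front of the work surface, level with it; the furniture and walls round the work are solid. World frame = base frame: x ahead of the robot, y to its left, z up, the work surface at z = 0. Lengths are in m, angles in rad, forces in N, time in s.
With the tool pointing down it reaches from about 0.3 to 1 m from the base axis. Payload 5.1 kg.
Tool frame: the origin (TCP) lies between the finger pads; the fingertips stand 25 mm ahead of it and the grasp point (between the pads) lies 6 mm ahead of it; z points along the fingers, y is the line along which they close (so a half turn about z gives the same grasp; the last joint's range is limited). The gripper opens to 95 mm and grips with 3 to 60 N. Pads are 20 mm wide; open, the fingers measure 119 mm over their backs; the gripper's body (75 mm by 180 mm) begins 59 mm behind the grasp point.
Start: joints at [1.221, 0.124, 1.65, -0, 1.367, -0.083], TCP at [0.171, 0.627, 0.24] pointing down, gripper open.
Joint ranges: [-2.61, 2.61], [-1.02, 2.33], [0.03, 2.71], [-1.35, 4.49], [0.32, 2.68], [-2.91, 2.91]. Speed limits (rad/s): [2.57, 2.57, 3.14, 3.14, 3.14, 3.14].

## Interface

Orientations are given as [roll, pitch, yaw] about the fixed x, y, z axes, in that order (R = Rz(yaw) Ry(pitch) Rx(roll)).
In Python, from plant import read_state, camera, calibration, job_done gives the robot as it stands. The module is installed in compiled form; this text tells all that it offers.
- The arm moves only by the tool play_rows, never from a script. Its argument "commands" is a list of rows, each an object of numbers: "tx", "ty", "tz": the shift along the tool's x, y, z normalised to -1 to 1, where 1 is 500 mm; "ax", "ay", "az": the turn, a rotation vector about the tool's x, y, z normalised to -1 to 1, where 1 is 90 degrees. A call has 1 to 8 rows; each row is the pose to reach, as a shift and turn from the pose commanded when the call began, along the tool's axes at that moment; what a row does not reach only later rows make up. A row lasts 1/8 s, in which the tool goes at most 62.5 mm and 10.7 degrees, less where a joint would pass 70% of its speed; a pose out of reach is approached as far as the arm can. A call with a number of a shift or a turn outside -1 to 1 is refused whole. A call with a gripper value outside its range is refused whole. "hand" is the finger opening in mm, from 0 to 95.1, set as the call begins (left out, the last holds). The fingers move at their own pace and stop on an object; "newtons" is the grip in N (left out, the last holds). Time passes only in rows, so rows that repeat a pose let the fingers close. It gives the time, the measured TCP pose, the force, the opening and the grip force at its end, in the units of the state.
- read_state(): the state, without advancing time (a new reading comes with each control period).
- camera(name): name is "side" or "top"; returns the picture (384x512x3 uint8, red, green, blue); there is no depth.
- calibration(name): a dict with "fx", "fy", "cx", "cy" (pixels), "T" (4x4, takes a point from camera to world coordinates). Camera axes: x right, y down, z forward; pixel columns grow to the right and rows downward; lengths in m; the calibration is good to about 2 mm. A picture is of the moment at which its call begins. calibration takes no time and is no camera call.
- job_done(): hands the job in; it is judged then, once.
The state is a dict: "clock": time; "joint_positions": joint angles; "joint_vel": joint speeds; "tau": joint torques, N m; "ee_pos": TCP position; "orientation": TCP orientation; "force": force on the tool from outside, world axes, zero at the start; "ft_torque": the same for the moment, N m; "gripper_width": finger opening in m; "gripper_force": force on a finger pad.
Only numpy, scipy, OpenCV 4.12 (cv2) and the standard library are available. Lean on these libraries where they do the work, as an engineer would, in place of code of your own. Each camera call takes 0.05 s, during which the arm holds its last target. There are 200 camera calls.

## Task

Stand the single sample vial upright and centred on the narrow round post of the measuring stand and let go of it. Then squeeze in the orange lock button on the side of the probe head and, keeping it squeezed, draw the telescoping arm out along the scale until the red line on the head is level with the red scale mark at the post, so that the probe points down at the vial. Finish holding the head still there with the button squeezed (a spring draws the arm back if it is let go), and leave the bottle, the beaker and the tape roll where they are.

Things in the scene. Friction and masses are not known exactly. Their poses are not given: they have to be found in the camera images.
- vial: the only single sample vial on the bench: clear glass with a white cap, 22 mm in diameter, 45 mm tall, about 22 g, standing upright; origin at the centre of its underside, z up
- stand: fixed stand: aluminium rail 60 mm wide (x), y = -280 to 120 mm, top z = 16 mm, 10 mm scale ticks along its -x edge; grey mast at y = -215 mm, 146 mm tall, carrying the telescope's dark sleeve (24 mm thick, y = -270 to -130 mm, axis z = 130 mm) with a steel lock keeper out to x = -30 mm at y = -144 to -114 mm. Origin under the rail; robot towards -x; the arm extends to +y
- probe_head (a point): white head on the arm's end, 32 (x) x 36 (y) x 36 mm, thin red line across its top at mid y; slides only along the stand's y; axes as the stand's. Origin on the arm's axis, 130 mm over the bench; top 22 mm above it, underside 14 mm below. Orange button on its -x side, 1 mm rubber pad on +x: pinch these two from above, closing along x; 41 mm over both, 35 mm with the button in
- probe_tip (a point): tip of the probe nose under the middle of the probe head, 22 mm below the head's origin; axes parallel to the stand's
- probe_arm (a joint): extension of the telescoping arm along the stand's +y, m: 0 = home, where it starts (head origin at x = 0, y = -70 mm of the stand), 0.175 = end stop. Locked at home until the lock button is in; a spring pulls it home, 1.4 N at 0, 3.5 N at 0.17
- lock_button (a joint): travel of the orange button, a 26 x 26 mm plate centred 4 mm above the head's origin, 8 mm out of the head's -x side: 0 = out (locked), 0.006 = fully in, pressed along +x. Spring 2 N out, 6 N fully in (squeeze with 12 N or more); the arm is free once it is 0.0045 in
- sample_post: fixed carriage clamped on the rail: dark block 32 x 36 x 14 mm carrying the narrow post; a red mark on the scale beside it, level with the post's axis. Axes as the stand's; origin on the post's axis on the rail's top, 16 mm over the bench. It is 112 to 152 mm along y from the head's home, other each time
- post_top (a point): centre of the top face of the post, a flat black disc 28 mm in diameter on a 14 mm stem, 50 mm above the bench; axes parallel to the stand's
- white_bottle: loose white plastic bottle with a blue cap, 64 mm in diameter, 150 mm tall, at the back; leave alone; origin at the centre of its underside
- beaker: loose empty plastic beaker, 78 x 88 mm, 94 mm tall, back left; leave alone; origin at the centre of its underside
- tape_roll: loose roll of masking tape lying flat, 104 mm in diameter, 25 mm tall, front left; leave alone; origin at the centre of its underside

How it is judged:
On the way, in this order (a step that is already met when the one before it is completed fails the run):
1. the vial stands upright and centred on the post, let go, with the arm still home (horizontal distance between vial and post_top below 0.007 m and z of vial in the frame of post_top between -0.004 and 0.004 m and angle between vial's own z axis and vertical below 0.12 rad and linear speed of vial below 0.03 m/s and contact force between vial and sample_post above 0.05 N and contact force between the fingers and vial below 0.05 N and value of joint probe_arm below 0.01 m), for 0.3 s.
2. the lock button is squeezed in by the fingers while the arm is still home (value of joint lock_button above 0.0045 m and value of joint probe_arm below 0.01 m and contact force between the fingers and stand above 2 N), for 0.1 s.
At the end, for the whole second after the job is handed in: The vial stands untouched on the post, axis within 7 mm of the post's, tilt under 0.12 rad; the fingers hold the probe head (over 2 N) with the lock button over 4.5 mm in and the head's middle within 5 mm of the red mark along the scale, slower than 10 mm/s (horizontal distance between vial and post_top below 0.007 m and z of vial in the frame of post_top between -0.004 and 0.004 m and angle between vial's own z axis and vertical below 0.12 rad and linear speed of vial below 0.03 m/s and contact force between vial and sample_post above 0.05 N and contact force between the fingers and vial below 0.05 N and y of probe_tip in the frame of post_top between -0.005 and 0.005 m and value of joint lock_button above 0.0045 m and contact force between the fingers and stand above 2 N and velocity of joint probe_arm between -0.01 and 0.01 m/s); the arm keeps its last pose, push and grip.
It fails at once if the white bottle is moved more than 30 mm (distance of white_bottle from where it was at the start of the episode above 0.03 m).
It fails at once if the beaker is moved more than 30 mm (distance of beaker from where it was at the start of the episode above 0.03 m).
It fails at once if the tape roll is moved more than 30 mm (distance of tape_roll from where it was at the start of the episode above 0.03 m).
It also fails if it takes over 56 s, if anything falls off the work surface, if the arm or the gripper's body presses on something with over 40 N, if the wrist force passes 120 N, or if a joint passes its speed limit or range.

## Working session

There is one attempt and no reset: what is moved stays moved. The work goes in short steps, Python scripts to look and compute and a tool call to move; the robot and the scene stay as the last step left them, time stands still between calls to the robot, and variables do not carry over. Pictures are saved under pics/ and viewed, at most 10 in all, crops included, and the job is handed in when it is done.

Besides the shell and the picture viewer there is one more tool, called after "Request:" by a JSON object that holds its "fn" and its "kwargs", one argument or row to a line. play_rows: Moves the arm, as the interface text tells. Its arguments: {"type":"object","properties":{"commands":{"type":"array","items":{"type":"object","properties":{"tx":{"type":"number"},"ty":{"type":"number"},"tz":{"type":"number"},"ax":{"type":"number"},"ay":{"type":"number"},"az":{"type":"number"}}}},"hand":{"type":"number"},"newtons":{"type":"number"}},"required":["commands"]}

```bash
mkdir -p pics
python3 - <<'E'
from plant import *
import cv2,numpy as np
np.set_printoptions(precision=4,suppress=True)
for n in("side","top"):
    im=camera(n); cv2.imwrite(f"pics/{n}0.png",im[:,:,::-1]); c=calibration(n); print(n,c)
s=read_state(); print(s['clock'],s['ee_pos'],s['orientation'],s['force'],s['gripper_width'])
E
```

```text
side {'fx': 457.50754816099203, 'fy': 457.50754816099203, 'cx': 249.4696726045196, 'cy': 190.66525016068846, 'T': array([[ 0.9874, -0.1021,  0.1207,  0.3466],
       [-0.1574, -0.5634,  0.8111, -1.0609],
       [-0.0148, -0.8199, -0.5723,  0.9719],
       [ 0.    ,  0.    ,  0.    ,  1.    ]])}
top {'fx': 381.9149148495312, 'fy': 381.9149148495312, 'cx': 260.59607511336696, 'cy': 188.55885422112522, 'T': array([[-0.0948, -0.9715,  0.2174,  0.2474],
       [-0.9955,  0.0911, -0.0272,  0.1703],
       [ 0.0066, -0.219 , -0.9757,  1.3526],
       [ 0.    ,  0.    ,  0.    ,  1.    ]])}
0.1 [0.1712 0.6265 0.2385] [-3.1398 -0.0001  2.8748] [ 0.6192  0.1566 -0.8385] 0.09517258465305524
```

View pics/side0.png

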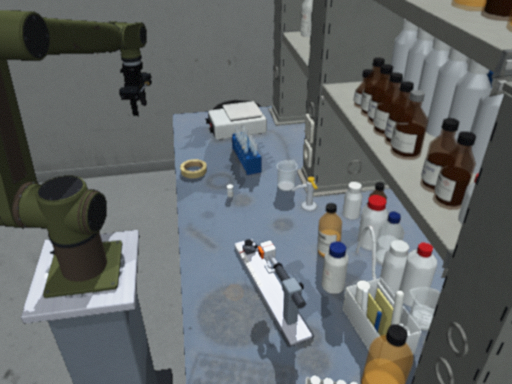

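View pics/top0.png

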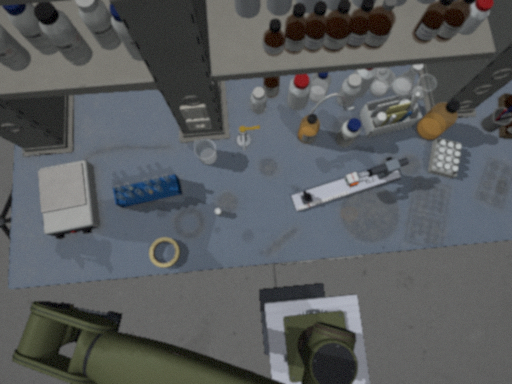

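The side view shows the vial near (230,190), the post's black disc near (250,245) and the head at about (268,248). In the top view the vial is near (218,211) and the rail runs from (295,205) to (400,170). I'll zoom in on both.

Run:
```python
import cv2,numpy as np
a=cv2.imread("pics/side0.png")[170:350,205:325]; b=cv2.imread("pics/top0.png")[145:220,200:420]
A=cv2.resize(a,None,fx=3.3,fy=3.3,interpolation=cv2.INTER_CUBIC)
B=cv2.resize(b,None,fx=3.6,fy=3.6,interpolation=cv2.INTER_CUBIC)
cv2.imwrite("pics/sc.png",A);cv2.imwrite("pics/tc.png",B)
```

```text
(no output)
```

View pics/sc.png

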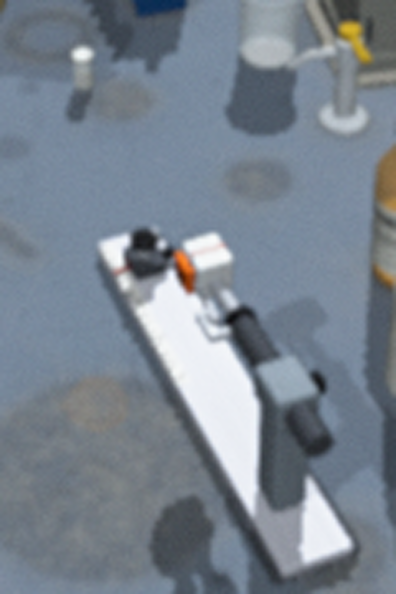

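View pics/tc.png

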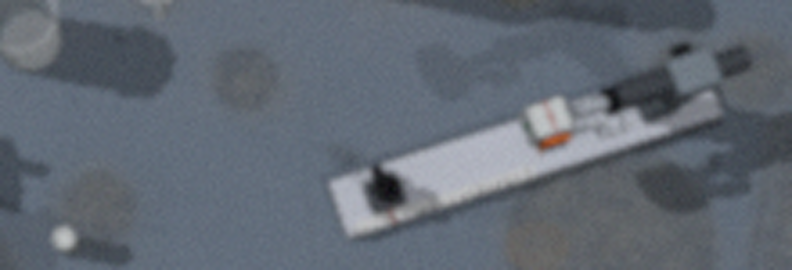

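Side crop (3.3x): the cap is at (82,53), the disc at (143,240) with its block below, the red mark at (122,270), the orange button at (183,270) and the head's red line at about (215,243). Top crop (3.6x): the cap is at (64,238), the post is dark at about (382,187), the red mark is at (391,217) and the head's red line is at (550,117). Next I measure these.

```bash
cat > h.py <<'E'
from plant import *
import cv2,numpy as np
np.set_printoptions(precision=4,suppress=True)
C={n:calibration(n) for n in("side","top")}
def ray(n,p):
    c=C[n];p=np.atleast_2d(p).astype(float)
    d=np.c_[(p[:,0]-c['cx'])/c['fx'],(p[:,1]-c['cy'])/c['fy'],np.ones(len(p))]@c['T'][:3,:3].T
    return c['T'][:3,3],d
def cast(n,p,z):
    o,d=ray(n,p);return o+d*((z-o[2])/d[:,2])[:,None]
def tri(ps,pt):
    A=np.zeros((3,3));b=np.zeros(3);L=[]
    for n,p in(("side",ps),("top",pt)):
        o,d=ray(n,p);d=d[0]/np.linalg.norm(d[0]);M=np.eye(3)-np.outer(d,d);A+=M;b+=M@o;L.append((o,M))
    x=np.linalg.solve(A,b);return x,[np.linalg.norm(M@(x-o)) for o,M in L]
def proj(n,X):
    c=C[n];q=(np.asarray(X)-c['T'][:3,3])@c['T'][:3,:3];return np.array([c['fx']*q[0]/q[2]+c['cx'],c['fy']*q[1]/q[2]+c['cy']])
def cen(w,m,off):
    ys,xs=np.nonzero(m);ww=w[ys,xs].astype(float);return np.array([(xs*ww).sum(),(ys*ww).sum()])/ww.sum()+off,len(xs)
E
python3 - <<'E'
from h import *
I={n:cv2.imread(f"pics/{n}0.png").astype(int) for n in C}
def sub(n,x0,y0,x1,y1): return I[n][y0:y1,x0:x1],np.array([x0,y0])
# vial cap: bright
R={}
for n,bx in(("side",(222,180,238,192)),("top",(212,205,224,217))):
    a,o=sub(n,*bx);g=a.min(2);m=g>150;R['cap',n]=cen(g-100,m,o)
red=lambda a:a[:,:,2]-a[:,:,:2].max(2)
for n,bx in(("side",(236,246,246,256)),("top",(302,202,314,209))):
    a,o=sub(n,*bx);r=red(a);R['mark',n]=cen(r,r>15,o);print(n,'\n',r)
for n,bx in(("side",(256,235,280,262)),("top",(344,170,362,188))):
    a,o=sub(n,*bx);r=red(a);R['head',n]=cen(r,r>12,o);print(n,'\n',r)
for k in R:print(k,R[k])
for k in('cap','mark'):print(k,tri(R[k,'side'][0],R[k,'top'][0]))
for k,z in(('mark',.016),('cap',.045)):
  for n in C: print(k,n,cast(n,R[k,n][0],z))
# rail
for n,bx in(("side",(225,230,325,350)),("top",(285,160,410,215))):
    a,o=sub(n,*bx);m=((a.min(2)>135)&(a.max(2)-a.min(2)<45)).astype(np.uint8)
    k,l,s,c=cv2.connectedComponentsWithStats(m);i=1+s[1:,4].argmax();ys,xs=np.nonzero(l==i)
    P=cast(n,np.c_[xs,ys]+o,.016)[:,:2];rc=cv2.minAreaRect((P*1000).astype(np.float32));print(n,len(xs),rc,cv2.boxPoints(rc))
E
```

```text
side 
 [[ -7  -2  -1  -2  -4 -10 -17 -17 -12 -16]
 [ -6  -4  -1  -2  -3  -6 -13 -11 -14 -16]
 [ -9  -6  -4  -2  -3  -4  -7   0  -8 -13]
 [-13  -5  -5  -3  -3  -4  -6   2   4  -9]
 [-15 -11  -8  -4   2   1   7  14   9  -3]
 [-19 -13  -6   7  20  27  27  25  13  -2]
 [-24 -18  -8  14  33  28  17   8   1  -6]
 [-29 -22 -13   1  10   5   0  -4  -7  -6]
 [-29 -26 -20 -10  -6  -6  -5  -4  -6 -10]
 [-29 -27 -22 -16  -8  -6  -3  -5  -4  -6]]
top 
 [[ -9 -11 -10  -9  -8  -6   2   0  -3  -5  -2  -4]
 [-16 -11  -7  -5  -6   3  11   4  -1  -2  -4  -4]
 [-11 -10  -5  -4  -2   4  14   6  -1  -3  -3  -5]
 [-10  -6  -4  -1  -3   2  11  10   3  -4  -4  -4]
 [ -3  -2  -2  -2  -2   1   7  10   2  -6 -10 -10]
 [ -2  -3  -4  -4  -5  -7  -4   3  -5 -10 -15 -15]
 [ -3  -7  -6  -7  -8 -11 -13 -14 -18 -19 -17 -21]]
side 
 [[-36 -37 -36 -38 -35 -36 -37 -36 -38 -36 -35 -35 -36 -36 -34 -34 -33 -31
  -30 -33 -33 -34 -31 -33]
 [-36 -38 -37 -37 -38 -34 -37 -35 -37 -36 -36 -36 -35 -36 -37 -36 -33 -34
  -35 -34 -33 -34 -33 -35]
 [-36 -36 -38 -36 -38 -37 -38 -38 -38 -33 -37 -33 -35 -35 -35 -33 -35 -36
  -35 -33 -35 -
[... 4271 characters left out ...]
 0.4719 -0.0235  0.016 ]]
mark top [[nan nan nan]]
cap side [[0.4755 0.2923 0.045 ]]
cap top [[0.4747 0.2905 0.045 ]]
side 1894 ((532.2902221679688, -168.43511962890625), (71.93505859375, 407.7325439453125), 12.92078971862793) [[ 451.6481   22.2268]
 [ 542.8187 -375.182 ]
 [ 612.9323 -359.097 ]
 [ 521.7618   38.3118]]
top 929 ((532.5813598632812, -173.45384216308594), (67.97127532958984, 281.49212646484375), 13.122574806213379) [[ 467.5289  -44.0991]
 [ 531.4375 -318.2405]
 [ 597.6338 -302.8086]
 [ 533.7252  -28.6672]]h.py:19: RuntimeWarning: invalid value encountered in divide
  ys,xs=np.nonzero(m);ww=w[ys,xs].astype(float);return np.array([(xs*ww).sum(),(ys*ww).sum()])/ww.sum()+off,len(xs)
```

Run:
```python
from h import *
I={n:cv2.imread(f"pics/{n}0.png") for n in C}
H=tri((267.5,245.3),(352.7,177.0));print("headline",H)
r=I['top'].astype(int);r=(r[:,:,2]-r[:,:,:2].max(2))[202:208,306:311].clip(0);ys,xs=np.nonzero(r>3)
mt,_=cen(r,r>3,np.array([306,202]));print("mark top",mt,cast('top',mt,.016),tri((241.2,251.4),mt))
# rectify onto z=16mm plane, 1 mm grid: u along +y dir, rows along x
for n in C:
  for z,nm in((.016,'rail'),):
    c=C[n];xs=np.arange(.40,.66,.001);ys=np.arange(-.40,.08,.001);X,Y=np.meshgrid(xs,ys,indexing='ij')
    W=np.stack([X,Y,np.full_like(X,z)],-1);q=(W-c['T'][:3,3])@c['T'][:3,:3]
    u=(c['fx']*q[...,0]/q[...,2]+c['cx']).astype(np.float32);v=(c['fy']*q[...,1]/q[...,2]+c['cy']).astype(np.float32)
    g=cv2.remap(I[n],u,v,cv2.INTER_LINEAR).min(2).astype(int)
    m=g>145; P=[];Q=[]
    for j in range(60,470,20):
        i=np.nonzero(m[:,j])[0]
        if len(i):print(n,round(ys[j],3),round(xs[i[0]],3),round(xs[i[-1]],3),len(i))
    np.save(f'/tmp/{n}.npy',g)
    cv2.imwrite(f"pics/r_{n}.png",cv2.rotate(cv2.remap(I[n],u,v,cv2.INTER_LINEAR),cv2.ROTATE_180))
a=cv2.imread("pics/r_side.png");b=cv2.imread("pics/r_top.png");cv2.imwrite("pics/r.png",np.vstack([a,b]))
```

```text
headline (array([ 0.5251, -0.1637,  0.1558]), [np.float64(0.0007073261210983944), np.float64(0.0007073261210983751)])
mark top [308.3377 204.5195] [[ 0.4714 -0.0305  0.016 ]] (array([ 0.4708, -0.0296,  0.0218]), [np.float64(0.00031551780957284753), np.float64(0.00031551780957288965)])
side -0.34 0.54 0.598 59
side -0.32 0.533 0.594 39
side -0.3 0.527 0.589 25
side -0.28 0.522 0.545 24
side -0.26 0.518 0.55 33
side -0.24 0.513 0.555 43
side -0.22 0.508 0.56 53
side -0.2 0.504 0.606 86
side -0.18 0.499 0.607 96
side -0.16 0.494 0.602 71
side -0.14 0.49 0.554 65
side -0.12 0.485 0.554 70
side -0.1 0.481 0.549 69
side -0.08 0.476 0.57 86
side -0.06 0.478 0.525 48
side -0.04 0.467 0.55 37
side -0.02 0.463 0.579 54
side 0.0 0.457 0.574 64
side 0.02 0.457 0.487 31
top -0.3 0.528 0.538 11
top -0.28 0.523 0.553 31
top -0.26 0.519 0.55 32
top -0.24 0.514 0.568 40
top -0.22 0.51 0.56 39
top -0.2 0.505 0.571 49
top -0.18 0.5 0.565 34
top -0.16 0.495 0.553 59
top -0.14 0.492 0.548 57
top -0.12 0.488 0.544 57
top -0.1 0.481 0.54 60
top -0.08 0.48 0.535 56
top -0.06 0.497 0.53 34
top -0.04 0.468 0.525 18
top -0.02 0.463 0.472 10
top 0.0 0.459 0.514 56
top 0.02 0.481 0.512 32
```

View pics/r.png

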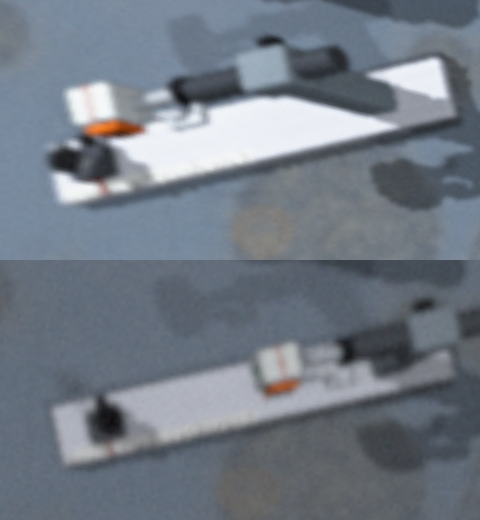

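In the rectified views the rail's -x edge has a slope of about -0.230, so yaw is about 0.226. The centreline passes through (0.511,-0.100). The red mark puts the post about 0.142 m from the head's home. Next I check the disc and compute the first move.

```bash
cat >> h.py <<'E'
from scipy.spatial.transform import Rotation as Ro
def go(pos,yaw,s=None):
    s=s or read_state();R=Ro.from_euler('xyz',s['orientation']);T=Ro.from_euler('xyz',[np.pi,0,yaw])
    d=R.inv().apply(np.array(pos)-s['ee_pos'])/.5;a=(R.inv()*T).as_rotvec()/(np.pi/2)
    print('t',d,'a',a)
E
python3 - <<'E'
from h import *
I={n:cv2.imread(f"pics/{n}0.png") for n in C}
for n,bx in(("side",(238,232,262,262)),("top",(296,185,318,206))):
    x0,y0,x1,y1=bx;g=I[n][y0:y1,x0:x1].max(2).astype(int);print(n,bx);print('\n'.join(''.join('%4d'%v for v in r) for r in g))
    print('pred disc',proj(n,(.4935,-.0254,.05)),'pred block top',proj(n,(.4935,-.0254,.03)))
go((.475,.291,.15),1.797)
E
```

```text
side (238, 232, 262, 262)
 158 157 160 161 160 159 159 161 160 157 159 159 157 161 157 160 160 158 158 159 155 157 159 156
 157 158 156 158 158 158 157 156 157 157 160 161 158 161 159 158 157 156 157 161 157 159 159 159
 161 159 157 156 156 161 158 158 158 156 157 158 158 160 156 156 158 156 157 160 154 157 158 158
 160 158 157 160 158 158 158 158 157 157 156 157 157 157 160 158 157 156 159 157 158 159 157 157
 158 159 158 157 158 159 158 158 160 157 158 159 157 156 157 156 155 159 154 159 155 154 158 156
 158 159 157 158 159 158 155 159 158 158 159 158 158 160 157 153 154 158 154 154 154 156 155 156
 154 157 155 156 153 154 153 153 144 141 139 142 153 168 168 159 155 154 155 156 156 155 153 154
 152 154 155 154 152 154 151 138 117 105  98 100 132 164 175 163 157 156 157 158 156 159 156 156
 155 155 160 164 174 174 146 105  70  57  55  59  83 130 154 153 154 154 155 160 157 158 157 151
 171 186 192 206 222 217 154  79  43  37  35  38  45  74 110 139 144 150 152 159 158 152 152 151
 217 231 237 241 245 242 167  73  33  34  34  37  37  45  91 150 170 155 150 153 156 152 159 173
 242 24
[... 3215 characters left out ...]
0  29  29  34  36  63  94 127 138 141 141 138
 189 191 189 190 183 155 111  82  68  54  41  37  30  37  51  61  92 122 139 140 140 143
 188 190 186 191 186 167 123  86  76  72  65  63  57  62  70  84 106 126 139 141 143 146
 188 192 186 189 186 174 142 103  74  76  74  75  76  88 110 121 131 138 141 143 144 137
 189 188 187 190 186 182 166 129  97  87  94  93 106 125 141 149 149 149 148 142 133 120
 188 190 183 188 191 192 180 156 134 130 130 128 132 143 164 167 155 157 151 132 113  99
 184 189 191 193 190 189 187 181 169 165 158 148 139 138 157 164 148 134 126 107  94  88
pred disc [307.3768 196.6979] pred block top [306.6629 197.8199]
t [-0.763  -0.4868  0.1779] a [-0.0011  0.0006  0.6861]
```

The disc's dark centre is at about (248.3,242.2) in the side view and (307.3,196.8) in the top view. Both are within half a pixel of the prediction, so the post axis is at about (0.4935,-0.0254). Now I move above the vial.

Request:
{"fn": "play_rows", "kwargs": {
  "commands": [
    {"tx":-0.06,"ty":-0.04,"tz":0.01,"az":0.06},
    {"tx":-0.17,"ty":-0.11,"tz":0.04,"az":0.16},
    {"tx":-0.28,"ty":-0.18,"tz":0.07,"az":0.26},
    {"tx":-0.39,"ty":-0.25,"tz":0.09,"az":0.36},
    {"tx":-0.5,"ty":-0.32,"tz":0.12,"az":0.46},
    {"tx":-0.61,"ty":-0.39,"tz":0.14,"az":0.56},
    {"tx":-0.71,"ty":-0.455,"tz":0.165,"az":0.65},
    {"tx":-0.763,"ty":-0.487,"tz":0.178,"az":0.686}
  ],
  "hand": 60,
  "newtons": 10
}}

```text
invalid input
```

Request:
{"fn": "play_rows", "kwargs": {
  "commands": [
    {"tx":0},
    {"tx":0}
  ]
}}

```text
invalid input
```

Run:
```python
from h import *
for n in C: cv2.imwrite(f"pics/{n}1.png",camera(n)[:,:,::-1])
s=read_state();print(s['clock'],s['ee_pos'],s['orientation'],s['gripper_width'],s['joint_positions'])
go((.475,.291,.032),1.797)
a=cv2.imread("pics/side1.png")[110:210,180:280];b=cv2.imread("pics/top1.png")[170:270,165:265]
cv2.imwrite("pics/c1.png",cv2.resize(np.hstack([a,b]),None,fx=4,fy=4,interpolation=cv2.INTER_CUBIC))
print(proj('side',s['ee_pos']),proj('top',s['ee_pos']))
```

```text
0.2 [0.1713 0.6266 0.2389] [-3.1403 -0.      2.8748] 0.09502276086262638 [ 1.2214  0.1242  1.6512 -0.0001  1.3675 -0.0826]
t [-0.7629 -0.4868  0.4144] a [-0.0008  0.0004  0.6862]
[138.7304 104.7582] [ 96.534  318.3145]
```

View pics/c1.png

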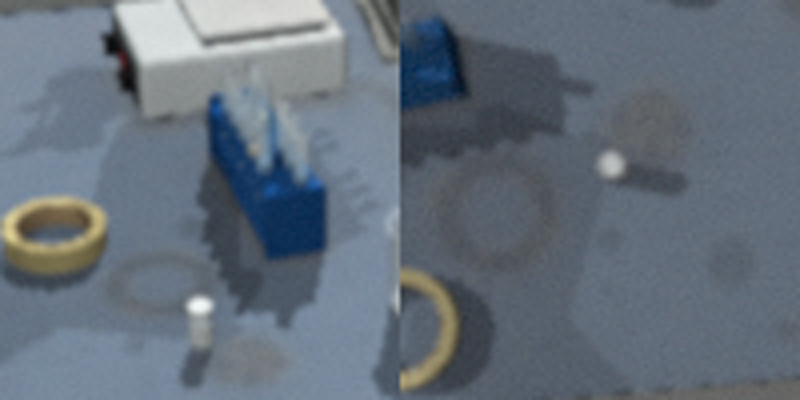

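The move was refused, so the arm hasn't moved; the pictures show only the vial, tape and rack. I'll retry with all six keys in each row.

Request:
{"fn": "play_rows", "kwargs": {
  "commands": [
    {"tx":-0.06,"ty":-0.04,"tz":0.01,"ax":0,"ay":0,"az":0.06},
    {"tx":-0.17,"ty":-0.11,"tz":0.04,"ax":0,"ay":0,"az":0.16},
    {"tx":-0.28,"ty":-0.18,"tz":0.07,"ax":0,"ay":0,"az":0.26},
    {"tx":-0.39,"ty":-0.25,"tz":0.09,"ax":0,"ay":0,"az":0.36},
    {"tx":-0.5,"ty":-0.32,"tz":0.12,"ax":0,"ay":0,"az":0.46},
    {"tx":-0.61,"ty":-0.39,"tz":0.14,"ax":0,"ay":0,"az":0.56},
    {"tx":-0.71,"ty":-0.455,"tz":0.165,"ax":0,"ay":0,"az":0.65},
    {"tx":-0.763,"ty":-0.487,"tz":0.178,"ax":0,"ay":0,"az":0.686}
  ],
  "hand": 60,
  "newtons": 10
}}

```text
clock: 1.2
ee_pos: [0.4763, 0.2895, 0.1501]
orientation: [-3.141, 0.0, 1.794]
force: [0.4, 0.1, -0.2]
gripper_width: 0.0598
gripper_force: 0.0
```

Request:
{"fn": "play_rows", "kwargs": {
  "commands": [
    {"tx":0,"ty":0,"tz":0.04,"ax":0,"ay":0,"az":0},
    {"tx":0,"ty":0,"tz":0.1,"ax":0,"ay":0,"az":0},
    {"tx":0,"ty":0,"tz":0.16,"ax":0,"ay":0,"az":0},
    {"tx":0,"ty":0,"tz":0.21,"ax":0,"ay":0,"az":0},
    {"tx":0,"ty":0,"tz":0.23,"ax":0,"ay":0,"az":0},
    {"tx":0,"ty":0,"tz":0.236,"ax":0,"ay":0,"az":0},
    {"tx":0,"ty":0,"tz":0.236,"ax":0,"ay":0,"az":0},
    {"tx":0,"ty":0,"tz":0.236,"ax":0,"ay":0,"az":0}
  ]
}}

```text
clock: 2.2
ee_pos: [0.4759, 0.292, 0.0338]
orientation: [3.14, -0.0, 1.797]
force: [0.2, 0.4, -0.2]
gripper_width: 0.0599
gripper_force: 0.0
```

Request:
{"fn": "play_rows", "kwargs": {
  "commands": [
    {"tx":0,"ty":0,"tz":0,"ax":0,"ay":0,"az":0},
    {"tx":0,"ty":0,"tz":0,"ax":0,"ay":0,"az":0},
    {"tx":0,"ty":0,"tz":0,"ax":0,"ay":0,"az":0},
    {"tx":0,"ty":0,"tz":0,"ax":0,"ay":0,"az":0},
    {"tx":0,"ty":0,"tz":0,"ax":0,"ay":0,"az":0},
    {"tx":0,"ty":0,"tz":0,"ax":0,"ay":0,"az":0}
  ],
  "hand": 10,
  "newtons": 10
}}

```text
clock: 2.95
ee_pos: [0.4752, 0.2915, 0.0327]
orientation: [3.142, 0.0, 1.797]
force: [-0.2, -0.4, -0.3]
gripper_width: 0.0218
gripper_force: 10.0
```

Request:
{"fn": "play_rows", "kwargs": {
  "commands": [
    {"tx":0,"ty":0,"tz":-0.04,"ax":0,"ay":0,"az":0},
    {"tx":0,"ty":0,"tz":-0.13,"ax":0,"ay":0,"az":0},
    {"tx":-0.06,"ty":-0.01,"tz":-0.2,"ax":0,"ay":0,"az":0},
    {"tx":-0.15,"ty":-0.025,"tz":-0.22,"ax":0,"ay":0,"az":0},
    {"tx":-0.25,"ty":-0.042,"tz":-0.22,"ax":0,"ay":0,"az":0},
    {"tx":-0.35,"ty":-0.06,"tz":-0.22,"ax":0,"ay":0,"az":0},
    {"tx":-0.44,"ty":-0.075,"tz":-0.22,"ax":0,"ay":0,"az":0},
    {"tx":-0.52,"ty":-0.088,"tz":-0.22,"ax":0,"ay":0,"az":0}
  ]
}}

```text
clock: 3.95
ee_pos: [0.491, 0.0267, 0.1444]
orientation: [3.139, 0.001, 1.797]
force: [0.6, 0.1, -0.3]
gripper_width: 0.0216
gripper_force: 10.0
```

Request:
{"fn": "play_rows", "kwargs": {
  "commands": [
    {"tx":-0.07,"ty":-0.012,"tz":0,"ax":0,"ay":0,"az":0},
    {"tx":-0.1,"ty":-0.017,"tz":0.03,"ax":0,"ay":0,"az":0},
    {"tx":-0.106,"ty":-0.018,"tz":0.06,"ax":0,"ay":0,"az":0},
    {"tx":-0.106,"ty":-0.018,"tz":0.08,"ax":0,"ay":0,"az":0},
    {"tx":-0.106,"ty":-0.018,"tz":0.08,"ax":0,"ay":0,"az":0},
    {"tx":-0.106,"ty":-0.018,"tz":0.08,"ax":0,"ay":0,"az":0}
  ]
}}

```text
clock: 4.7
ee_pos: [0.494, -0.0247, 0.1027]
orientation: [3.142, -0.0, 1.798]
force: [0.2, 0.5, -1.2]
gripper_width: 0.0215
gripper_force: 10.0
```

Run:
```python
from h import *
for n in C: cv2.imwrite(f"pics/{n}2.png",camera(n)[:,:,::-1])
s=read_state();print(s['clock'],s['ee_pos'],s['orientation'],s['gripper_width'])
go((.4935,-.0254,.083),1.797)
a=cv2.imread("pics/side2.png")[195:295,200:300];b=cv2.imread("pics/top2.png")[145:245,260:360]
cv2.imwrite("pics/c2.png",cv2.resize(np.hstack([a,b]),None,fx=4,fy=4,interpolation=cv2.INTER_CUBIC))
p=s['ee_pos'];b=p-[0,0,.032]
for n in C:print(n,'base',proj(n,b),'disc',proj(n,(.4935,-.0254,.05)))
```

```text
4.8 [ 0.4943 -0.025   0.1032] [3.1407 0.0003 1.7981] 0.02181821787390535
t [-0.0005 -0.0017  0.0404] a [0.0006 0.0002 0.0007]
side base [248.2015 237.2137] disc [248.0909 242.671 ]
top base [308.0025 195.267 ] disc [307.3768 196.6979]
```

View pics/c2.png

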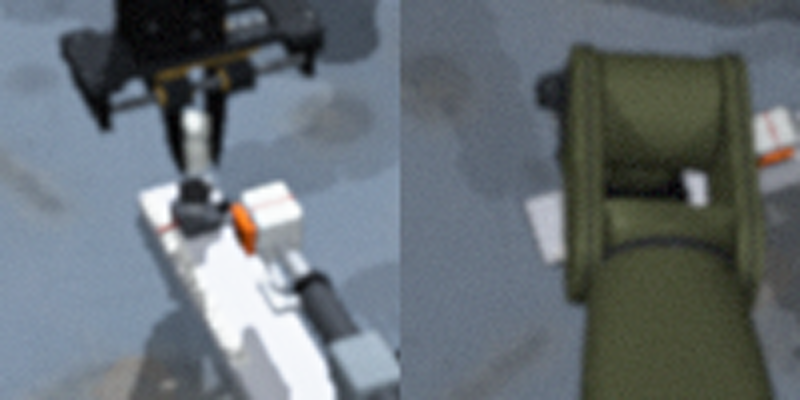

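The side crop shows the vial upright between the fingers at about column 248.7, above the disc at about (248.5,242). The arm hides it from the top camera. I'll check the cap position numerically.

Run:
```python
from h import *
a=cv2.imread("pics/side2.png").astype(int)[218:246,240:258];print(a.min(2))
g=a[2:12].min(2);m=g>150;c,k=cen(g-100,m,np.array([240,220]));print(c,k,cast('side',c,.1162))
```

```text
[[ 53  35  30  17  22  21  23  35  73  96  80  43  15  13   6  15  30  57]
 [ 54  40  29  20  22  20  22  37  77 108  91  47   9   2   4  11  43  88]
 [ 49  32  27  22  23  19  29  44  79 110  94  51  13   9   5  15  63 108]
 [ 61  34  25  16  16  31  60  81  99 112  94  48  15   6  10  21  70 115]
 [ 65  34  14  15  19  59 116 149 151 141 105  55  16   9   8  21  71 119]
 [ 73  33  14  12  25  80 162 211 212 189 144  89  40  11   5  27  74 126]
 [ 83  35   3   3  20  94 184 232 240 219 176 124  67  22   7  26  75 120]
 [ 92  44  11   7  25  94 185 231 241 228 183 136  72  24   5  36  83 121]
 [108  57  15   3  17  79 158 214 235 219 175 130  76  22   7  47  93 125]
 [117  66  22   2  12  52 123 186 206 194 159 125  71  24   8  48  96 127]
 [118  74  26   4  10  38  96 149 169 160 141 116  63  21  14  53 102 128]
 [117  78  33   3  12  36  87 130 145 144 128 102  53  15  15  60 111 130]
 [122  87  39   9   6  42  95 139 155 152 135  98  50  20  21  64 120 134]
 [126 106  58  15   6  45 107 147 162 162 147 111  61  25  22  68 116 127]
 [131 118  70  25  10  41  96 145 161 165 152 118 
[... 351 characters left out ...]
 83 126 149 148 144 134 119 105  99 107 110 107]
 [131 129 128 125 106  82  92 120 135 131 134 143 140 125 115 110 110 113]
 [129 130 129 130 122 103  86  90  92  94 118 155 157 136 123 113 113 110]
 [137 143 155 161 128  88  66  54  47  52  77 121 143 137 126 116 113 115]
 [176 195 212 213 150  71  41  37  36  33  46  73 101 125 127 118 111 116]
 [235 238 243 241 168  69  32  36  36  36  34  46  90 146 157 128 116 111]
 [245 245 246 235 161  69  32  36  37  37  33  42 115 188 202 152 111 106]
 [246 243 234 197 127  56  34  32  34  36  29  50 124 198 204 147  96  99]
 [248 239 196 137  94  63  48  51  51  52  46  59 105 148 142  94  59  86]]
[248.0171 225.05  ] 26 [[ 0.4948 -0.0226  0.1162]]
```

The vial sits within about 2 mm of the post axis. I'll lower it with a small correction.

Request:
{"fn": "play_rows", "kwargs": {
  "commands": [
    {"tx":0,"ty":-0.0015,"tz":0.012,"ax":0,"ay":0,"az":0},
    {"tx":0,"ty":-0.0015,"tz":0.024,"ax":0,"ay":0,"az":0},
    {"tx":0,"ty":-0.0015,"tz":0.032,"ax":0,"ay":0,"az":0},
    {"tx":0,"ty":-0.0015,"tz":0.037,"ax":0,"ay":0,"az":0},
    {"tx":0,"ty":-0.0015,"tz":0.039,"ax":0,"ay":0,"az":0},
    {"tx":0,"ty":-0.0015,"tz":0.039,"ax":0,"ay":0,"az":0},
    {"tx":0,"ty":-0.0015,"tz":0.039,"ax":0,"ay":0,"az":0}
  ]
}}

```text
clock: 5.68
ee_pos: [0.4933, -0.0256, 0.0834]
orientation: [3.141, 0.0, 1.797]
force: [-0.1, -0.4, 0.1]
gripper_width: 0.0221
gripper_force: 10.0
```

Request:
{"fn": "play_rows", "kwargs": {
  "commands": [
    {"tx":0,"ty":0,"tz":0.0015,"ax":0,"ay":0,"az":0},
    {"tx":0,"ty":0,"tz":0.0015,"ax":0,"ay":0,"az":0}
  ]
}}

```text
clock: 5.92
ee_pos: [0.4933, -0.0256, 0.0826]
orientation: [3.141, 0.0, 1.797]
force: [-0.5, 0.6, 0.1]
gripper_width: 0.0221
gripper_force: 10.0
```

Request:
{"fn": "play_rows", "kwargs": {
  "commands": [
    {"tx":0,"ty":0,"tz":0,"ax":0,"ay":0,"az":0},
    {"tx":0,"ty":0,"tz":0,"ax":0,"ay":0,"az":0},
    {"tx":0,"ty":0,"tz":0,"ax":0,"ay":0,"az":0},
    {"tx":0,"ty":0,"tz":0,"ax":0,"ay":0,"az":0}
  ],
  "hand": 56
}}

```text
clock: 6.42
ee_pos: [0.4931, -0.0255, 0.0824]
orientation: [-3.142, -0.0, 1.797]
force: [-0.6, 0.8, 0.8]
gripper_width: 0.0544
gripper_force: 0.0
```

Request:
{"fn": "play_rows", "kwargs": {
  "commands": [
    {"tx":0,"ty":0,"tz":-0.03,"ax":0,"ay":0,"az":0},
    {"tx":0,"ty":0,"tz":-0.08,"ax":0,"ay":0,"az":0},
    {"tx":0,"ty":0,"tz":-0.14,"ax":0,"ay":0,"az":0},
    {"tx":0,"ty":0,"tz":-0.21,"ax":0,"ay":0,"az":0},
    {"tx":0,"ty":0,"tz":-0.25,"ax":0,"ay":0,"az":0},
    {"tx":0,"ty":0,"tz":-0.25,"ax":0,"ay":0,"az":0}
  ]
}}

```text
clock: 7.18
ee_pos: [0.4942, -0.0257, 0.2096]
orientation: [3.138, 0.002, 1.797]
force: [0.1, -0.4, -0.8]
gripper_width: 0.0558
gripper_force: 0.0
```

Run:
```python
from h import *
for n in C: cv2.imwrite(f"pics/{n}3.png",camera(n)[:,:,::-1])
s=read_state();print(s['clock'],s['ee_pos'],s['orientation'],s['gripper_width'],s['joint_positions'])
ey=np.array([-.2245,.9745]);ex=np.array([.9745,.2245]);h=np.array([.5254,-.1636])-.0005*ex
go((*h,.20),1.797);go((*h,.14),1.797)
a=cv2.imread("pics/side3.png");b=a[195:295,200:300];b2=cv2.imread("pics/top3.png")[145:245,260:360]
cv2.imwrite("pics/c3.png",cv2.resize(np.hstack([b,b2]),None,fx=4,fy=4,interpolation=cv2.INTER_CUBIC))
w=a.astype(int)[226:240,240:258].min(2);m=w>150;c,k=cen(w-100,m,np.array([240,226]));print(w,c,k,cast('side',c,.095))
```

```text
7.275 [ 0.4926 -0.0255  0.2065] [-3.1404 -0.0005  1.7972] 0.05577474774813291 [-0.1606 -0.2072  2.0271 -0.      1.323  -0.387 ]
t [-0.2839  0.001   0.0129] a [-0.0007 -0.0003  0.0001]
t [-0.284   0.0011  0.1329] a [-0.0007 -0.0003  0.0001]
[[127 132 130 129 130 126 127 129 130 128 128 130 131 131 131 129 130 131]
 [130 127 132 128 126 130 135 140 143 137 133 130 129 132 127 129 133 131]
 [130 132 132 128 133 151 172 186 192 182 166 145 129 127 130 132 130 131]
 [132 131 131 131 159 201 228 236 236 234 221 189 147 129 129 129 131 128]
 [128 130 128 133 179 236 246 246 247 246 244 226 170 134 130 128 129 133]
 [129 130 128 137 185 241 247 247 247 247 243 227 171 134 127 131 130 127]
 [130 132 129 131 160 217 237 242 240 240 230 190 146 126 129 130 131 130]
 [130 132 126 123 134 168 196 206 205 201 181 150 129 127 131 131 131 129]
 [128 125 126 125 122 145 161 168 170 160 147 130 125 129 130 132 128 129]
 [131 130 130 128 126 140 153 159 161 157 145 136 127 128 128 130 128 130]
 [126 133 130 129 132 146 157 164 166 164 153 139 128 126 125 128 126 130]
 [131 130 129 126 134 146 158 166 167 163 151 137 126 126 127 127 128 125]
 [128 125 125 124 131 144 153 159 157 153 143 137 130 128 129 126 128 129]
 [128 127 128 124 128 141 151 156 156 149 140 134 142 137 128 130 129 129]] [247.7378 231.8549] 71 [[ 0.4928 -0.0281  0.095 ]]
```

View pics/c3.png

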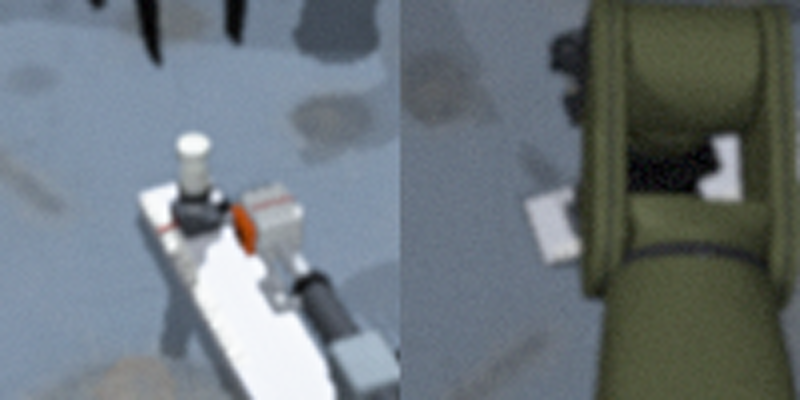

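The vial stands upright on the post: cap at crop (193,145), disc below at (194,190). Next I move over the probe head, 142 mm back along the rail, and lower.

Request:
{"fn": "play_rows", "kwargs": {
  "commands": [
    {"tx":-0.05,"ty":0,"tz":0,"ax":0,"ay":0,"az":0},
    {"tx":-0.14,"ty":0.001,"tz":0,"ax":0,"ay":0,"az":0},
    {"tx":-0.22,"ty":0.001,"tz":0,"ax":0,"ay":0,"az":0},
    {"tx":-0.27,"ty":0.001,"tz":0,"ax":0,"ay":0,"az":0},
    {"tx":-0.284,"ty":0.001,"tz":0,"ax":0,"ay":0,"az":0},
    {"tx":-0.284,"ty":0.001,"tz":0,"ax":0,"ay":0,"az":0},
    {"tx":-0.284,"ty":0.001,"tz":0,"ax":0,"ay":0,"az":0}
  ],
  "hand": 64
}}

```text
clock: 8.15
ee_pos: [0.5251, -0.1628, 0.2069]
orientation: [-3.141, -0.001, 1.798]
force: [-0.6, -0.8, -0.4]
gripper_width: 0.0639
gripper_force: 0.0
```

Run:
```python
from h import *
for n in C: cv2.imwrite(f"pics/{n}4.png",camera(n)[:,:,::-1])
s=read_state();print(s['clock'],s['ee_pos'],s['orientation'],s['gripper_width'])
h=(.5249,-.1637)
go((*h,.14),1.797)
b=cv2.imread("pics/side4.png")[165:290,210:330]
cv2.imwrite("pics/c4.png",cv2.resize(b,None,fx=4.5,fy=4.5,interpolation=cv2.INTER_CUBIC))
```

```text
8.25 [ 0.5253 -0.1629  0.2073] [-3.1415 -0.0002  1.7984] 0.06401574848163337
t [-0.0014 -0.0012  0.1347] a [-0.     -0.0001  0.0009]
```

View pics/c4.png

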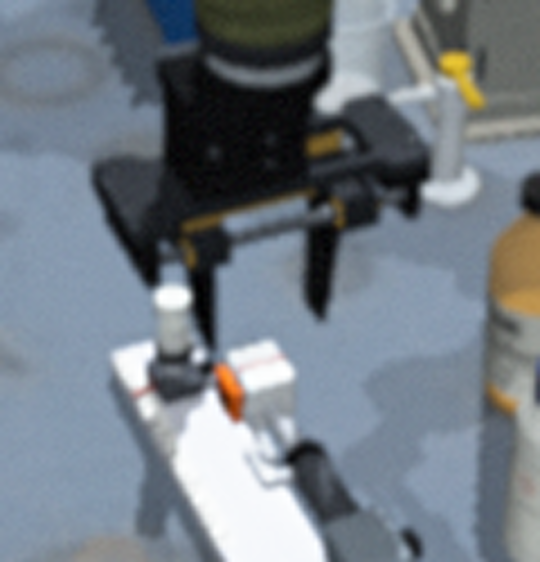

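The fingers straddle the head: the tips are at crop (205,345) and (318,315), with the head top at (258,362) between and below them. Lowering now.

Request:
{"fn": "play_rows", "kwargs": {
  "commands": [
    {"tx":-0.001,"ty":-0.001,"tz":0.02,"ax":0,"ay":0,"az":0},
    {"tx":-0.001,"ty":-0.001,"tz":0.05,"ax":0,"ay":0,"az":0},
    {"tx":-0.001,"ty":-0.001,"tz":0.08,"ax":0,"ay":0,"az":0},
    {"tx":-0.001,"ty":-0.001,"tz":0.11,"ax":0,"ay":0,"az":0},
    {"tx":-0.001,"ty":-0.001,"tz":0.128,"ax":0,"ay":0,"az":0},
    {"tx":-0.001,"ty":-0.001,"tz":0.134,"ax":0,"ay":0,"az":0},
    {"tx":-0.001,"ty":-0.001,"tz":0.134,"ax":0,"ay":0,"az":0},
    {"tx":-0.001,"ty":-0.001,"tz":0.134,"ax":0,"ay":0,"az":0}
  ]
}}

```text
clock: 9.25
ee_pos: [0.5255, -0.1646, 0.1411]
orientation: [3.141, 0.001, 1.797]
force: [-0.0, -0.2, -0.7]
gripper_width: 0.064
gripper_force: 0.0
```

Request:
{"fn": "play_rows", "kwargs": {
  "commands": [
    {"tx":0,"ty":0,"tz":0,"ax":0,"ay":0,"az":0},
    {"tx":0,"ty":0,"tz":0,"ax":0,"ay":0,"az":0},
    {"tx":0,"ty":0,"tz":0,"ax":0,"ay":0,"az":0},
    {"tx":0,"ty":0,"tz":0,"ax":0,"ay":0,"az":0},
    {"tx":0,"ty":0,"tz":0,"ax":0,"ay":0,"az":0},
    {"tx":0,"ty":0,"tz":0,"ax":0,"ay":0,"az":0}
  ],
  "hand": 20,
  "newtons": 25
}}

```text
clock: 10.0
ee_pos: [0.525, -0.1646, 0.1406]
orientation: [-3.141, 0.0, 1.797]
force: [-2.8, -0.6, 2.6]
gripper_width: 0.0346
gripper_force: 25.0
```

The opening is 34.6 mm, so the button is fully in. Now I draw the arm out.

Request:
{"fn": "play_rows", "kwargs": {
  "commands": [
    {"tx":0.01,"ty":0,"tz":0,"ax":0,"ay":0,"az":0},
    {"tx":0.04,"ty":0,"tz":0,"ax":0,"ay":0,"az":0},
    {"tx":0.08,"ty":0,"tz":0,"ax":0,"ay":0,"az":0},
    {"tx":0.12,"ty":0,"tz":0,"ax":0,"ay":0,"az":0},
    {"tx":0.16,"ty":0,"tz":0,"ax":0,"ay":0,"az":0},
    {"tx":0.2,"ty":0,"tz":0,"ax":0,"ay":0,"az":0},
    {"tx":0.24,"ty":0,"tz":0,"ax":0,"ay":0,"az":0},
    {"tx":0.265,"ty":0,"tz":0,"ax":0,"ay":0,"az":0}
  ]
}}

```text
clock: 11.0
ee_pos: [0.4953, -0.0339, 0.1406]
orientation: [3.141, 0.0, 1.798]
force: [0.5, -4.2, 2.8]
gripper_width: 0.0343
gripper_force: 25.0
```

Request:
{"fn": "play_rows", "kwargs": {
  "commands": [
    {"tx":0.01,"ty":0,"tz":0,"ax":0,"ay":0,"az":0},
    {"tx":0.017,"ty":0,"tz":0,"ax":0,"ay":0,"az":0},
    {"tx":0.019,"ty":0,"tz":0,"ax":0,"ay":0,"az":0},
    {"tx":0.019,"ty":0,"tz":0,"ax":0,"ay":0,"az":0},
    {"tx":0.019,"ty":0,"tz":0,"ax":0,"ay":0,"az":0},
    {"tx":0.019,"ty":0,"tz":0,"ax":0,"ay":0,"az":0}
  ]
}}

```text
clock: 11.75
ee_pos: [0.4935, -0.0262, 0.1406]
orientation: [3.141, 0.0, 1.797]
force: [2.0, -3.5, 4.4]
gripper_width: 0.0346
gripper_force: 25.0
```

Run:
```python
from h import *
for n in C: cv2.imwrite(f"pics/{n}5.png",camera(n)[:,:,::-1])
s=read_state();print(s['clock'],s['ee_pos'],s['orientation'],s['gripper_width'],s['gripper_force'],s['force'])
h=np.array((.5254,-.1636,.152));p=h.copy();p[:2]+=.142*np.array([-.2245,.9745])
for n in C:print(n,'home line',proj(n,h),'now pred',proj(n,p))
a=cv2.imread("pics/side5.png")[185:275,215:290];b=cv2.imread("pics/top5.png")[165:225,280:380]
a=cv2.resize(a,None,fx=5,fy=5,interpolation=cv2.INTER_CUBIC);b=cv2.resize(b,None,fx=4,fy=4,interpolation=cv2.INTER_CUBIC)
o=np.zeros((450,780,3),np.uint8);o[:450,:375]=a;o[:240,380:780]=b;cv2.imwrite("pics/c5.png",o)
```

```text
11.85 [ 0.4935 -0.0262  0.1406] [3.1409 0.0002 1.7971] 0.034932081528634876 24.999645352363586 [ 1.341  -3.0417  4.3754]
side home line [267.3241 246.3921] now pred [247.5064 216.0863]
top home line [352.3405 176.9956] now pred [311.3142 190.4209]
```

View pics/c5.png

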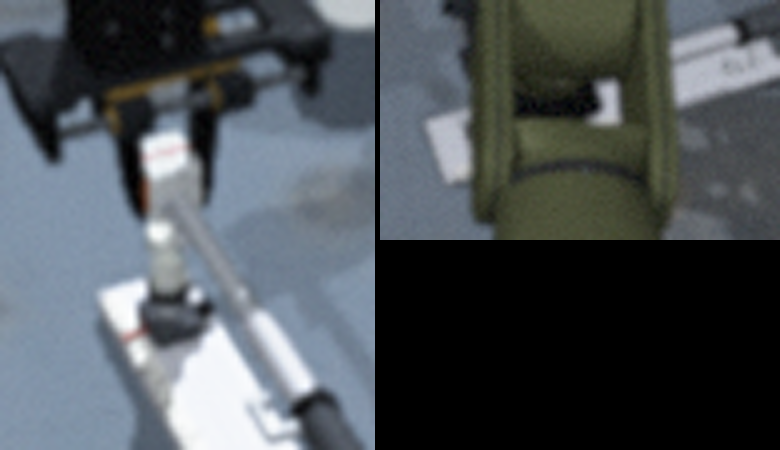

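The side crop shows the head over the vial, its red line centred at about crop (165,154), with the vial upright on the post below and the red mark at (132,335). I'll quantify the alignment.

Run:
```python
from h import *
ey=np.array([-.2245,.9745]);ex=np.array([.9745,.2245])
f=lambda n,p,z:(lambda X:(round(X@ex,4),round(X@ey,4)))(cast(n,p,z)[0][:2])
def line(fn,bx,off=8):
    x0,y0,x1,y1=bx;a=cv2.imread(fn).astype(int)[y0:y1,x0:x1];r=a[:,:,2]-a[:,:,:2].max(2)
    out=[]
    for j in range(r.shape[1]):
        c=r[:,j]+off;c=np.where(c>6,c,0)
        if c.max()>12: out.append((x0+j,y0+(c*np.arange(len(c))).sum()/c.sum()))
    return np.array(out)
for nm,fn,bx,z in(("now","pics/side5.png",(243,210,253,223),.152),("home0","pics/side0.png",(264,241,273,250),.152),("home3","pics/side3.png",(264,241,273,250),.152),
  ("mark0","pics/side0.png",(239,247,246,256),.016),("mark5","pics/side5.png",(238,247,246,256),.016)):
    L=line(fn,bx);print(nm,L.round(1).tolist());print([f('side',p,z) for p in L])
print('top home',[f('top',p,.152) for p in((351.4,173.5),(352.7,177),(354,180))],'mark',f('top',(308.34,204.5),.016))
print('top disc',f('top',(307.3,196.8),.05),'side disc',f('side',(248.3,242.2),.05))
```

```text
now [[243.0, 220.0], [244.0, 220.0], [245.0, 218.2], [247.0, 215.3], [248.0, 215.0], [249.0, 214.8], [250.0, 214.1], [251.0, 214.3], [252.0, 214.0]]
[(np.float64(0.4567), np.float64(-0.147)), (np.float64(0.4592), np.float64(-0.1485)), (np.float64(0.4649), np.float64(-0.1419)), (np.float64(0.4753), np.float64(-0.1313)), (np.float64(0.4785), np.float64(-0.1312)), (np.float64(0.4815), np.float64(-0.1316)), (np.float64(0.4855), np.float64(-0.1294)), (np.float64(0.4878), np.float64(-0.1315)), (np.float64(0.491), np.float64(-0.1314))]
home0 [[264.0, 246.1], [265.0, 246.0], [266.0, 245.9], [267.0, 245.2], [268.0, 245.1], [269.0, 244.7], [270.0, 244.5], [271.0, 244.1], [272.0, 244.1]]
[(np.float64(0.4676), np.float64(-0.2728)), (np.float64(0.4702), np.float64(-0.2735)), (np.float64(0.4728), np.float64(-0.2742)), (np.float64(0.4765), np.float64(-0.2725)), (np.float64(0.479), np.float64(-0.2733)), (np.float64(0.4822), np.float64(-0.2729)), (np.float64(0.485), np.float64(-0.2731)), (np.float64(0.4881), np.float64(-0.2727)), (np.float64(0.4906), np.float64(-0.2738))]
home3 [[264.0, 246.1], [265.
[... 754 characters left out ...]
(-0.1267)), (np.float64(0.4641), np.float64(-0.128))]
mark5 [[239.0, 251.4], [240.0, 251.8], [241.0, 251.5], [242.0, 251.1], [243.0, 250.6], [244.0, 250.5]]
[(np.float64(0.4483), np.float64(-0.1261)), (np.float64(0.4506), np.float64(-0.1287)), (np.float64(0.4538), np.float64(-0.129)), (np.float64(0.4573), np.float64(-0.1285)), (np.float64(0.461), np.float64(-0.1275)), (np.float64(0.4641), np.float64(-0.128))]
top home [(np.float64(0.4872), np.float64(-0.2788)), (np.float64(0.4749), np.float64(-0.2785)), (np.float64(0.4642), np.float64(-0.2788))] mark (np.float64(0.4526), np.float64(-0.1356))
top disc (np.float64(0.475), np.float64(-0.1352)) side disc (np.float64(0.4766), np.float64(-0.1338))
```

Side and top estimates of the home-to-mark distance are 143–145 mm, and the head has moved 142 mm. I'll nudge it +1.5 mm, settle, and hand in.

Request:
{"fn": "play_rows", "kwargs": {
  "commands": [
    {"tx":0.002,"ty":0,"tz":0,"ax":0,"ay":0,"az":0},
    {"tx":0.003,"ty":0,"tz":0,"ax":0,"ay":0,"az":0},
    {"tx":0.003,"ty":0,"tz":0,"ax":0,"ay":0,"az":0},
    {"tx":0.003,"ty":0,"tz":0,"ax":0,"ay":0,"az":0},
    {"tx":0.003,"ty":0,"tz":0,"ax":0,"ay":0,"az":0},
    {"tx":0.003,"ty":0,"tz":0,"ax":0,"ay":0,"az":0}
  ]
}}

```text
clock: 12.6
ee_pos: [0.4931, -0.0246, 0.1406]
orientation: [3.141, 0.0, 1.797]
force: [3.1, -1.9, 3.9]
gripper_width: 0.0347
gripper_force: 25.0
```

Run:
```python
from plant import *
s=read_state();print(s['clock'],s['ee_pos'],s['gripper_width'],s['gripper_force'],s['force']);print(job_done())
```

```text
12.6 [ 0.49311418 -0.02458083  0.14058962] 0.03468717517988148 25.00061273574829 [ 3.07540188 -1.89964734  3.94872703]
the job is handed in; nothing more can be done
None
```

I handed the job in at 12.6 s, with no pass/fail result returned: the vial stands upright on the post, and the head is held still within about 2 mm of the red mark by my camera measurements, with the button squeezed fully in at 25 N.

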